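# Stamp the yellow sign plaque and post it

## Robot

A 7-joint arm with a two-finger parallel gripper is mounted at the origin on the work surface. World frame = base frame: x ahead of the robot, y to its left, z up, the work surface at z = 0. Lengths are in m, angles in rad, forces in N, time in s.
With the tool pointing down it reaches from about 0.4 to 0.85 m from the base axis. Payload 4.5 kg.
Tool frame: the origin (TCP) lies between the finger pads; the fingertips stand 11 mm ahead of it and the grasp point (between the pads) lies 8 mm behind it (r.nose_length is the distance from the TCP to the fingertips, in m); z points along the fingers, y is the line along which they close (so a half turn about z gives the same grasp; the last joint's range is limited). The gripper opens to 88 mm and grips with 3 to 60 N. Pads are 18 mm wide; open, the fingers measure 123 mm over their backs; the gripper's body (75 mm by 187 mm) begins 45 mm behind the grasp point.
Start: joints at [-1.104, 0.689, -0.195, 1.565, 0.157, 0.902, -0.215], TCP at [0.262, 0.567, 0.216] pointing down, gripper open.
Joint ranges: [-3.01, 3.01], [-0.46, 2.08], [-1.47, 1.51], [0.13, 2.56], [-1, 4.14], [0.04, 2.09], [-2.66, 2.66]. Speed limits (rad/s): [2.57, 2.57, 3.14, 3.14, 3.14, 3.14, 3.14].

## Interface

Orientations are given as a unit quaternion [x, y, z, w].
In Python, from plant import get_state, snapshot, camera_model, r gives the robot as it stands.
- The arm moves only by the shell command python3 -m inch 'ROWS' [FORCE]. ROWS is text: rows parted by semicolons, each of 7 numbers parted by spaces: the opening, from -1 (shut) to 1 (fully open), then the shift along the tool's x, y, z in m, then the turn, a rotation vector about the tool's x, y, z in rad. A call has 1 to 20 rows; each row shifts and turns the commanded pose from where the row before left it, along the tool's axes as they then stand; what a row does not reach is not made up. A row lasts 1/12 s, in which the tool goes at most 41.7 mm and 7.16 degrees, less where a joint would pass 70% of its speed; a pose out of reach is approached as far as the arm can. A call is refused whole if a number of a shift passes 0.0417 or a number of a turn 0.125, either way. A call with a gripper value outside its range is refused whole. The fingers move at their own pace and stop on an object; FORCE is the grip in N (left out, the last holds). Time passes only in rows, so rows that do not move let the fingers close. It gives the time, the measured TCP pose, the force, the opening and the grip force at its end, in the units of the state.
- get_state(): the state, without advancing time (a new reading comes with each control period).
- snapshot(name): name is "scene" or "top"; returns (picture, depth): 400x640x3 uint8, red, green, blue; 400x640 float32, m along the optical axis (not along the pixel's ray), 0 where there is no reading.
- camera_model(name): a dict with "intrinsics" (3x3 intrinsics, pixels), "view" (4x4, takes a point from world to camera coordinates). Camera axes: x right, y down, z forward; pixel columns grow to the right and rows downward; lengths in m; the calibration is good to about 2 mm. A picture is of the moment at which its call begins. camera_model takes no time and is no camera call.
- r.finish_job(): hands the job in; it is judged then, once.
The state is a dict: "clock": time; "q": joint angles; "qd": joint speeds; "joint_torque": joint torques, N m; "tool_pos": TCP position; "eef_rot": TCP orientation; "contact_force": force on the tool from outside, world axes, zero at the start; "moment": the same for the moment, N m; "opening": opening from 0.0 (shut) to 1.0 (fully open); "finger_force": force on a finger pad.
Only numpy, scipy, OpenCV 4.12 (cv2) and the standard library are available. Lean on these libraries where they do the work, as an engineer would, in place of code of your own. Each camera call takes 0.05 s, during which the arm holds its last target. There are 200 camera calls.

## Task

Lay the yellow plaque flat in the nest on the press's sloping bed, then push the red knob right down to its stop for a moment and let it come all the way back up. Then take the stamped plaque out and post it through the sprung flap of the black and yellow tote so that it ends up inside with the flap shut again. Leave the other plaques and everything else on the table where they are.

Things in the scene. Friction and masses are not known exactly. Their poses are not given: they have to be found in the camera images.
- plaque_yellow_center (a point): centre (half-way up) of the loose yellow plaque: plywood bar with its top painted yellow, 40 x 150 x 18 mm (its x, y, z), 50 to 100 g, lying flat on the cutting mat. Its long axis is y, z is up. Either way round is alike. Origin is 9 mm above its underside.
- press_bed: middle of the nest on the bed (90 x 190 mm) of the fixed blue stamping press, on the bed's top face, 75 mm above the table. z is square to the bed and leans 25 deg from vertical towards the press's front, roughly to the robot; x points up the slope; y is level. The plaque lies here flat, its long axis along y, its centre at x = 0, y = 0, z = 9 mm. Place and turn of the press vary.
- nest_lip (a point): middle of the nest's lower edge: two lugs stop the plaque at x = -24 mm in the bed's frame, 8 mm high, at y = -83 to -61 and 45 to 75 mm. End stops: at y = 80 mm, 14 mm high, and y = -81 mm, 8 mm high. No stop up the slope.
- press_head (a point): middle of the underside of the press's head, which overhangs the nest's left (+y) end: in the bed's frame it fills x = -22 to 95, y = 44 to 76, z = 44 to 75 mm, on a column at x = 69 to 95. The raised stamp under it is 38 mm over the bed, so the plaque goes in under it from the front (-x) or from -y. From y = -90 to 40 mm all is open above the bed.
- plunger_top (a point): centre of the flat top of the press's red round knob (44 mm across, 18 mm thick), which moves with the plunger; at rest it is at x = 0, y = 60, z = 113 mm in the bed's frame. It is pressed along the bed's -z. Spring: 5.4 N to start, 14.4 N at the stop, plus slight friction.
- plunger (a joint): plunger stroke in m: 0 up at rest, 0.020 fully down against its stop; springs back up when let go.
- bin: fixed tote for finished work, place and turn varying: black box 204 (x) x 260 (y) x 170 mm (z) with a yellow lid. Origin: centre of its underside, z up. Floor inside at z = 5 mm. The mouth in the lid is closed by a white flap with an orange stripe along its free edge, hinged on the mouth's far (+x) edge and swinging down inside.
- bin_mouth (a point): centre of the tote's mouth, level with the top of the lid, 170 mm above the table. The mouth is 146 (x) x 200 mm (y, along the hinge) in the tote's frame; the plaque goes through with its long side along y.
- flap (a joint): flap angle in rad: 0 shut (level), grows as it is pushed down inside, up to 1.3; a spring shuts it with 0.11 N m at 0 and 0.19 N m at 1.3 (it weighs 40 g), so a plaque merely laid on its middle stays out. It is 141 mm from hinge to free edge, 4 mm thick.
- plaque_blue_center (a point): centre of a blue plaque of the same size on the mat; bystander, to be left alone
- plaque_red_center (a point): centre of a red plaque of the same size on the mat; bystander, to be left alone
- paint_can_mid (a point): closed paint can with a yellow label, 70 mm across, 75 mm tall; bystander, to be left alone. Point 10 mm above its origin.
- edging_roll_mid (a point): ring-shaped green roll, 110 mm across, 25 mm tall; bystander, to be left alone. Point 10 mm above its origin.
- wood_block_mid (a point): red wooden block 50 x 80 x 50 mm; bystander, to be left alone. Point 10 mm above its origin.
- screwdriver_mid (a point): screwdriver with an orange handle, 150 mm long, lying flat; bystander, to be left alone. Point 10 mm above its origin.
- glue_bottle_mid (a point): small bottle with an orange cap, 56 mm across, 130 mm tall; bystander, to be left alone. Point 10 mm above its origin.
Things that resemble listed ones, but are neither listed nor needed, are in the scene too. What is shaped like the part that bears plaque_yellow_center but pink is not meant.

How it is judged:
On the way, in this order (a step that is already met when the one before it is completed fails the run):
1. the yellow plaque lies flat in the nest on the press's bed (x of plaque_yellow_center in the frame of press_bed between -0.009 and 0.009 m and y of plaque_yellow_center in the frame of press_bed between -0.011 and 0.011 m and z of plaque_yellow_center in the frame of press_bed between 0.005 and 0.0135 m and angle between the y axis of plaque_yellow_center and the y axis of press_bed, either way round below 0.12 rad and angle between the z axis of plaque_yellow_center and the z axis of press_bed, either way round below 0.12 rad), for 0.2 s.
2. with the plaque in the nest, the plunger is held down at its stop (all of step 1 and value of joint plunger above 0.0182 m), for 0.2 s.
3. the plunger has come back up with the plaque still in the nest (all of step 1 and value of joint plunger below 0.002 m), for 0.1 s.
4. the plaque is passed down through the tote's mouth with the flap pushed open (x of plaque_yellow_center in the frame of bin between -0.1 and 0.1 m and y of plaque_yellow_center in the frame of bin between -0.125 and 0.125 m and z of plaque_yellow_center in the frame of bin below 0.15 m and value of joint flap above 0.4 rad).
At the end, for the whole second after the job is handed in: The yellow plaque lies at rest inside the tote (its centre below 100 mm above the tote's underside), the flap is shut (within 0.1 rad) and the plunger is fully up (within 2 mm) (x of plaque_yellow_center in the frame of bin between -0.1 and 0.1 m and y of plaque_yellow_center in the frame of bin between -0.125 and 0.125 m and z of plaque_yellow_center in the frame of bin below 0.1 m and linear speed of plaque_yellow below 0.03 m/s and value of joint flap below 0.1 rad and value of joint plunger below 0.002 m); the robot touches nothing.
It fails at once if another plaque or a bystander is moved more than 30 mm (distance of any of plaque_blue_center, plaque_red_center, paint_can_mid, edging_roll_mid, wood_block_mid, screwdriver_mid, glue_bottle_mid from where it was at the start of the episode above 0.03 m).
It also fails if it takes over 72 s, if anything falls off the work surface, if the arm or the gripper's body presses on something with over 40 N, if the wrist force passes 120 N, or if a joint passes its speed limit or range.

## Working session

There is one attempt and no reset: what is moved stays moved. The work goes in short steps, Python scripts to look and compute and a shell command to move; the robot and the scene stay as the last step left them, time stands still between calls to the robot, and variables do not carry over. Pictures are saved under pics/ and viewed, at most 10 in all, crops included, and the job is handed in when it is done.

```bash
mkdir -p pics; ls; python3 - <<'E'
from plant import *
import cv2,numpy as np
for n in("scene","top"):
    p,d=snapshot(n); cv2.imwrite(f"pics/{n}0.png",cv2.resize(p[:,:,::-1],(800,500),interpolation=cv2.INTER_CUBIC)); np.savez(f"{n}0.npz",p=p,d=d)
    m=camera_model(n);print(np.round(m["intrinsics"],1).tolist(),np.round(m["view"],3).tolist())
print(get_state())
E
```

```text
pics
[[480.6, 0.0, 317.1], [0.0, 480.6, 204.7], [0.0, 0.0, 1.0]] [[0.802, 0.597, 0.009, -0.361], [0.352, -0.461, -0.815, -0.083], [-0.483, 0.657, -0.58, 1.565], [0.0, 0.0, 0.0, 1.0]]
[[513.0, 0.0, 323.3], [0.0, 513.0, 193.9], [0.0, 0.0, 1.0]] [[-0.015, -1.0, -0.01, -0.008], [-0.986, 0.016, -0.168, 0.486], [0.168, 0.007, -0.986, 1.443], [0.0, 0.0, 0.0, 1.0]]
{'clock': 0.1, 'q': array([-1.10418823,  0.68987284, -0.19454915,  1.5662434 ,  0.15731639,
        0.90250272, -0.2150785 ]), 'qd': array([ 0.00200484, -0.00245951, -0.00075628, -0.00418596, -0.00012581,
        0.00050972,  0.00090592]), 'joint_torque': array([-3.23669155e-03, -5.28501248e+01, -1.27141658e+00, -1.53837901e+01,
       -5.25506528e-02,  2.03995223e-03,  4.67555833e-05]), 'tool_pos': array([0.26191597, 0.56680442, 0.21500713]), 'eef_rot': array([ 2.14654983e-01,  9.76689599e-01, -8.07383355e-04, -1.17552353e-04]), 'contact_force': array([-0.2847871 ,  0.30840495,  0.02454316]), 'moment': array([0.04237577, 0.01304295, 0.03572439]), 'finger_force': 0.0, 'opening': 0.9978334355566988}
```

View pics/top0.png

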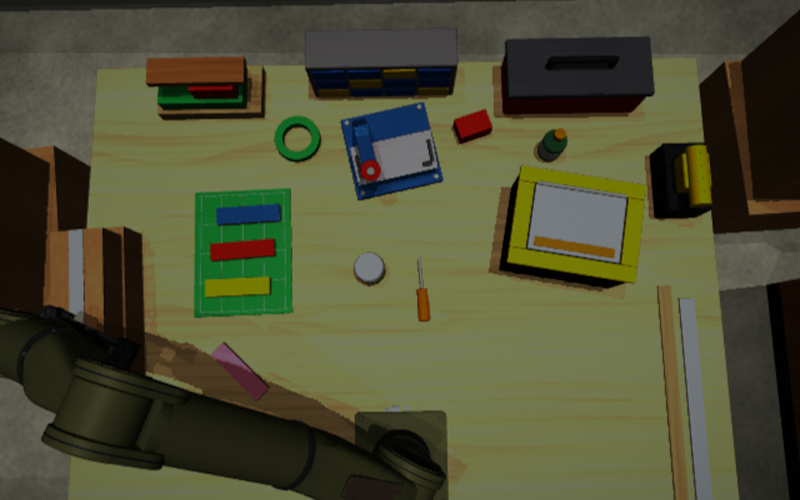

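View pics/scene0.png

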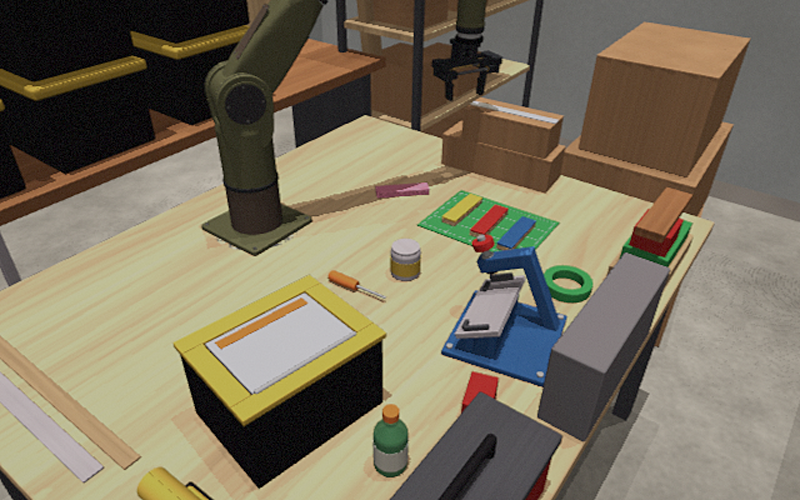

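The top view shows the yellow plaque at about (237,287), the press at (392,150) with its red knob at (370,171), and the tote at (575,225), all in 800-px scale. The orange stripe (the flap's free edge) is on the robot's side of the tote. Next I'll measure the three and enlarge the press.

```bash
cat > h.py <<'E'
from plant import *
import cv2,numpy as np
from scipy.spatial.transform import Rotation as R
def cloud(n,d):
    m=camera_model(n);K=np.array(m["intrinsics"]);V=np.array(m["view"])
    v,u=np.mgrid[:400,:640];P=np.stack([(u-K[0,2])/K[0,0]*d,(v-K[1,2])/K[1,1]*d,d],-1)
    return (P-V[:3,3])@V[:3,:3]
def proj(n,P):
    m=camera_model(n);K=np.array(m["intrinsics"]);V=np.array(m["view"])
    c=np.atleast_2d(P)@V[:3,:3].T+V[:3,3];q=c@K.T;return q[:,:2]/q[:,2:]
E
python3 - <<'E'
from h import *
def rect(P,name):
    (c,s,a)=cv2.minAreaRect((P[:,:2]*1000).astype(np.float32));b=cv2.boxPoints((c,s,a))
    print(name,len(P),np.round(c,1),np.round(s,1),round(a,1),"z",np.round(np.percentile(P[:,2],[5,50,95])*1000,1),np.round(b).tolist())
for n in("top","scene"):
    f=np.load(n+"0.npz");p,d=f["p"],f["d"];X=cloud(n,d);h=cv2.cvtColor(p,cv2.COLOR_RGB2HSV)
    H,S,V=[h[...,i].astype(int) for i in range(3)];ok=d>0
    x,y,z=X[...,0],X[...,1],X[...,2]
    Y=ok&(H>22)&(H<33)&(S>150)&(V>90)
    rect(X[Y&(z<.04)&(z>.012)&(y>.1)&(x<.6)],n+" yel")
    rect(X[Y&(z>.155)&(z<.18)&(x>.2)],n+" lid")
    rect(X[ok&(S<60)&(z>.15)&(z<.18)&(y<-.15)&(x>.2)&(x<.8)],n+" flap")
    rect(X[ok&(H>8)&(H<20)&(S>150)&(z>.15)&(z<.18)&(y<-.15)&(x>.2)&(x<.8)],n+" stripe")
    B=ok&(S<70)&(V>70)&(z>.045)&(z<.13)&(x>.55)&(x<.85)&(y>-.15)&(y<.2)
    rect(X[B],n+" bed"); Q=X[B]
    for _ in range(6):
        c=Q.mean(0);w=np.linalg.svd(Q-c,full_matrices=False)[2][2];w*=np.sign(w[2]);A=X[B];Q=A[abs((A-c)@w)<.004]
    print(" plane",c,w,np.degrees(np.arccos(w[2])),np.degrees(np.arctan2(-w[1],-w[0])),len(Q))
    K=ok&((H<6)|(H>174))&(S>150)&(z>.15)&(x>.5)&(x<.85)&(y>-.15)&(y<.2);rect(X[K],n+" knob")
    if n=="top": c=p[75:165,265:360]
    else: c=p[175:310,345:465]
    cv2.imwrite(f"pics/press_{n}.png",cv2.resize(c[:,:,::-1],None,fx=5 if n=="scene" else 6,fy=5 if n=="scene" else 6,interpolation=cv2.INTER_CUBIC))
E
cd pics; python3 -c "
import cv2,numpy as np
a=cv2.imread('press_top.png');b=cv2.imread('press_scene.png');a=cv2.resize(a,(420,400));b=cv2.resize(b,(380,427))
o=np.zeros((430,800,3),np.uint8);o[:400,:420]=a;o[:427,420:]=b;cv2.imwrite('press.png',o)"
```

```text
top yel 616 [392.2 374.1] [ 36.9 146.7] 1.8 z [15.4 21.1 26. ] [[371.0, 447.0], [376.0, 300.0], [413.0, 301.0], [408.0, 448.0]]
top lid 4165 [ 588.3 -300.7] [739.7 359.7] 74.0 z [159.6 169.8 174.7] [[313.0, -607.0], [659.0, -706.0], [863.0, 5.0], [517.0, 104.0]]
top flap 3468 [ 504.1 -383.3] [196.  146.6] 79.2 z [163.9 168.5 173.6] [[414.0, -466.0], [558.0, -493.0], [594.0, -301.0], [450.0, -273.0]]
top stripe 229 [ 449.9 -373.1] [168.5  19.6] 80.0 z [165.  169.1 173.1] [[426.0, -454.0], [445.0, -458.0], [474.0, -292.0], [455.0, -288.0]]
top bed 1437 [681.8   5.1] [ 85.  190.4] 12.5 z [57.6 76.6 93.9] [[620.0, 89.0], [661.0, -97.0], [744.0, -79.0], [703.0, 107.0]]
 plane [ 0.68710774 -0.01086869  0.07632807] [-0.41800501 -0.08853342  0.90412037] 25.294929094520096 11.958513650357505 1130
top knob 160 [622.5  54.6] [37.8 38.7] 89.4 z [168.2 178.4 186.8] [[603.0, 36.0], [642.0, 35.0], [642.0, 73.0], [603.0, 74.0]]
scene yel 248 [393.8 371.5] [ 42.9 149.3] 1.0 z [16.7 19.8 23.1] [[371.0, 446.0], [374.0, 296.0], [417.0, 297.0], [414.0, 446.0]]
scene lid 4385 [ 497.6 -458. ] [436.4 248.8] 88.4 z [161.5 170.2 172.3] [[367.0, -673.0], [616.0, -680.0], [628.0, -243.0], [379.0, -236.0]]
scene flap 4340 [ 512.  -395.4] [235.5 178. ] 79.7 z [166.4 168.6 172.8] [[403.0, -495.0], [578.0, -527.0], [621.0, -295.0], [446.0, -264.0]]
scene stripe 500 [ 522.2 -384.6] [245.4 170.7] 79.5 z [160.8 169.3 171.3] [[416.0, -490.0], [584.0, -521.0], [628.0, -280.0], [461.0, -248.0]]
scene bed 1526 [712.5  10.1] [163.7 194.8] 10.3 z [57.2 78.4 92.7] [[614.0, 91.0], [649.0, -100.0], [810.0, -71.0], [776.0, 121.0]]
 plane [ 0.6864617  -0.00477891  0.07687732] [-0.40746009 -0.0879291   0.90898006] 24.635218130168745 12.177579267583104 1258
scene knob 150 [623.6  48.1] [37.  41.9] 65.4 z [163.3 174.9 183.7] [[597.0, 40.0], [635.0, 23.0], [650.0, 56.0], [612.0, 74.0]]
```

View pics/press.png

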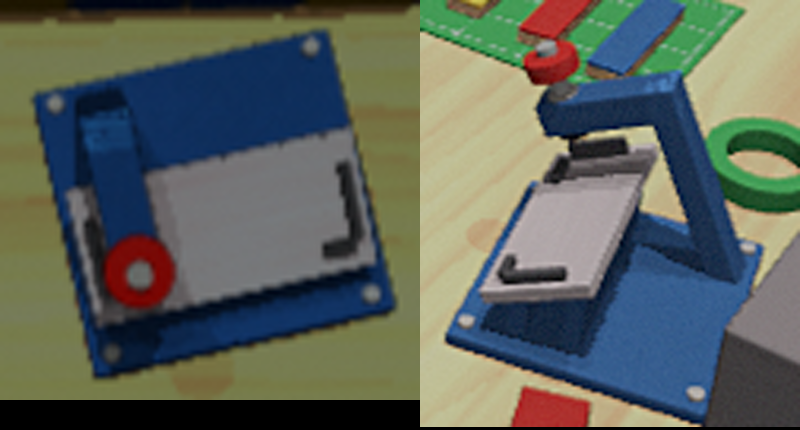

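The press and tote poses agree in both views. The press origin is about (0.682, 0.0055) with a yaw of 12.2°, and the tote mouth is about (0.504, -0.383) with a yaw of -10.5°. I'll put these in a helper that works out relative moves.

```bash
cat >> h.py <<'E'
def Rz(a): return R.from_euler('z',a,degrees=True).as_matrix()
BED=Rz(12.2)@R.from_euler('y',-25,degrees=True).as_matrix(); BO=np.array([.682,.0055,.075])
BIN=Rz(-10.5); MO=np.array([.504,-.383,.170])
def tool(F,alt=0):  # tool x=F y, tool y=F x, z=-F z ; alt: turned so tool y=F y
    T=np.c_[F[:,1],F[:,0],-F[:,2]]
    return np.c_[-F[:,0],F[:,1],-F[:,2]] if alt else T
def bed(x,y,z): return BO+BED@[x,y,z]
def mouth(x,y,z): return MO+BIN@[x,y,z]
def rel(p,T,tag=""):
    s=get_state();C=R.from_quat(s["eef_rot"]).as_matrix();d=np.array(p)-s["tool_pos"]
    print(tag,"move-first",np.round(C.T@d*1000,1),"turn",np.round(R.from_matrix(C.T@T).as_rotvec(),4),"move-after",np.round(T.T@d*1000,1),"world",np.round(d*1000,1))
def st():
    s=get_state();print(round(s["clock"],2),"tcp",np.round(s["tool_pos"],4),"F",np.round(s["contact_force"],1),"open",round(s["opening"]*88,1),"grip",round(s["finger_force"],1),"q",np.round(s["q"],2))
E
python3 - <<'E'
from h import *
P=Rz(1.6);g=np.array([.393,.373,0])+P@[0,-.025,0]
rel(g+[0,0,.10],tool(P),"pick hover");print(g)
E
```

```text
pick hover move-first [-211.4 -143.2  115.3] turn [-1.4000e-03  1.0000e-03  1.1102e+00] move-after [-222.4  125.6  115. ] world [ 131.8 -218.8 -115. ]
[0.39369804 0.34800975 0.        ]
```

```bash
python3 -m inch '0.32 -0.0211 -0.0143 0.0115 0 0 0;0.32 -0.0211 -0.0143 0.0115 0 0 0;0.32 -0.0211 -0.0143 0.0115 0 0 0;0.32 -0.0211 -0.0143 0.0115 0 0 0;0.32 -0.0211 -0.0143 0.0115 0 0 0;0.32 -0.0211 -0.0143 0.0115 0 0 0;0.32 -0.0211 -0.0143 0.0115 0 0 0;0.32 -0.0211 -0.0143 0.0115 0 0 0;0.32 -0.0211 -0.0143 0.0115 0 0 0;0.32 -0.0211 -0.0143 0.0115 0 0 0;0.32 0 0 0 0 0 0.1233;0.32 0 0 0 0 0 0.1233;0.32 0 0 0 0 0 0.1233;0.32 0 0 0 0 0 0.1233;0.32 0 0 0 0 0 0.1233;0.32 0 0 0 0 0 0.1233;0.32 0 0 0 0 0 0.1233;0.32 0 0 0 0 0 0.1233;0.32 0 0 0 0 0 0.1233;0.32 0 0 0 0 0 0'
python3 - <<'E'
from h import *
P=Rz(1.6);g=np.array([.393,.373,0])+P@[0,-.025,0]
rel(g+[0,0,.016],tool(P),"pick");st()
E
```

```text
clock: 1.77
tool_pos: [0.3935, 0.3492, 0.1005]
eef_rot: [0.698, 0.716, -0.0, 0.0]
contact_force: [-0.4, -0.4, -0.2]
opening: 0.663
finger_force: 0.0
pick move-first [-1.1  0.2 84.5] turn [-0.0001  0.0006 -0.0024] move-after [-1.2  0.2 84.5] world [  0.2  -1.1 -84.5]
1.77 tcp [0.3935 0.3492 0.1005] F [-0.4 -0.4 -0.2] open 58.4 grip 0.0 q [-0.87  0.74  0.1   1.97 -0.16  0.43 -0.63]
```

```bash
python3 -m inch '0.32 0 0 0.0169 0 0 0;0.32 0 0 0.0169 0 0 0;0.32 0 0 0.0169 0 0 0;0.32 0 0 0.0169 0 0 0;0.32 0 0 0.0165 0 0 0;0.32 0 0 0 0 0 0;0.32 0 0 0 0 0 0;-1 0 0 0 0 0 0;-1 0 0 0 0 0 0;-1 0 0 0 0 0 0;-1 0 0 0 0 0 0;-1 0 0 0 0 0 0;-1 0 0 0 0 0 0' 25
python3 - <<'E'
from h import *
st()
E
```

```text
clock: 2.85
tool_pos: [0.3938, 0.3493, 0.017]
eef_rot: [0.697, 0.717, 0.0, -0.0]
contact_force: [1.1, 1.4, -0.2]
opening: 0.228
finger_force: 0.0
2.85 tcp [0.3938 0.3493 0.017 ] F [ 1.1  1.4 -0.2] open 20.0 grip 0.0 q [-0.84  0.9   0.05  2.   -0.17  0.25 -0.62]
```

The fingers have closed past 40 mm with no grip force, so I'll look.

```bash
python3 - <<'E'
from h import *
p,d=snapshot("scene");q,e=snapshot("top")
cv2.imwrite("pics/g1.png",np.hstack([cv2.resize(p[110:210,310:450,::-1],(560,400),interpolation=2)[:,:400],cv2.resize(q[140:270,130:260,::-1],(400,400),interpolation=2)]));st()
print(proj("scene",[.3938,.3493,.02])[0],proj("top",[.3938,.3493,.02])[0])
E
```

```text
2.95 tcp [0.3937 0.3492 0.0168] F [ 0.7  0.4 -0.6] open 12.1 grip 0.0 q [-0.84  0.9   0.05  2.   -0.17  0.25 -0.62]
[366.54415797 167.95366759] [198.50645167 228.49209506]
```

View pics/g1.png

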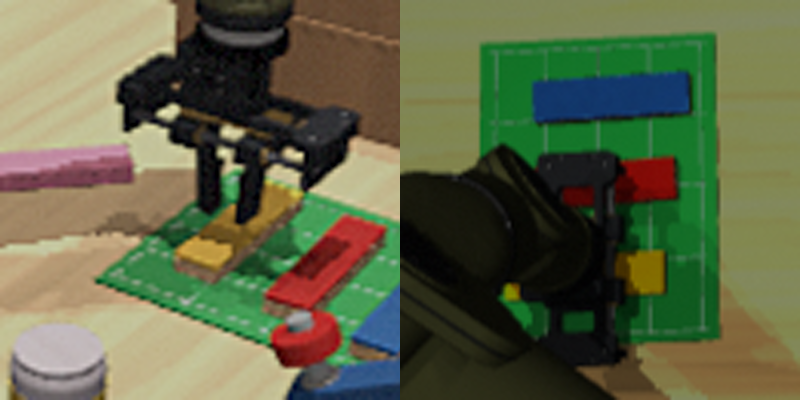

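The gripper's fingertips sit over the plaque's top instead of beside it: crop (240,215) left, plaque unmoved. I'll check the tip length and reopen.

```bash
python3 -m inch '0.32 0 0 -0.02 0 0 0;0.32 0 0 -0.01 0 0 0;0.32 0 0 0 0 0 0;0.32 0 0 0 0 0 0;0.32 0 0 0 0 0 0;0.32 0 0 0 0 0 0;0.32 0 0 0 0 0 0' |head -1
python3 - <<'E'
from h import *
print(r.nose_length,[a for a in dir(r) if a[0]!='_']);st()
p,d=snapshot("scene");X=cloud("scene",d)
cv2.imwrite("pics/g2.png",cv2.resize(p[120:200,330:430,::-1],(800,640),interpolation=2)[:600])
# dark finger points: lowest z
k=(p.max(2)<60)&(d>0)&(abs(X[...,0]-.394)<.06)&(abs(X[...,1]-.349)<.03);Z=X[k]
for a in np.arange(-.06,.06,.01):
    w=Z[abs(Z[:,0]-.394-a)<.005]
    if len(w):print(round(a,3),np.round(np.sort(w[:,2])[:6],3),len(w))
E
```

```text
clock: 3.53
0.011 ['Unreachable', 'finish_job', 'nose_length']
3.53 tcp [0.3934 0.3489 0.0461] F [ 0.9 -0.5  0.1] open 56.7 grip 0.0 q [-0.85  0.84  0.07  2.   -0.17  0.31 -0.62]
-0.06 [0.156 0.156 0.165 0.168 0.172 0.174] 10
-0.05 [0.001 0.083 0.12  0.123 0.135 0.152] 25
-0.04 [0.002 0.003 0.003 0.004 0.072 0.074] 97
-0.03 [0.067 0.069 0.07  0.071 0.073 0.073] 119
-0.02 [0.087 0.143 0.145 0.145 0.151 0.161] 78
-0.01 [0.145 0.146 0.149 0.166 0.166 0.168] 36
0.0 [0.145 0.146 0.146 0.162 0.166 0.167] 41
0.01 [0.142 0.145 0.147 0.161 0.165 0.165] 104
0.02 [0.003 0.145 0.146 0.148 0.162 0.165] 170
0.03 [0.067 0.07  0.072 0.072 0.075 0.075] 373
0.04 [-0.     0.074  0.075  0.078  0.079  0.079] 288
0.05 [0.001 0.1   0.1   0.107 0.116 0.118] 133
```

View pics/g2.png

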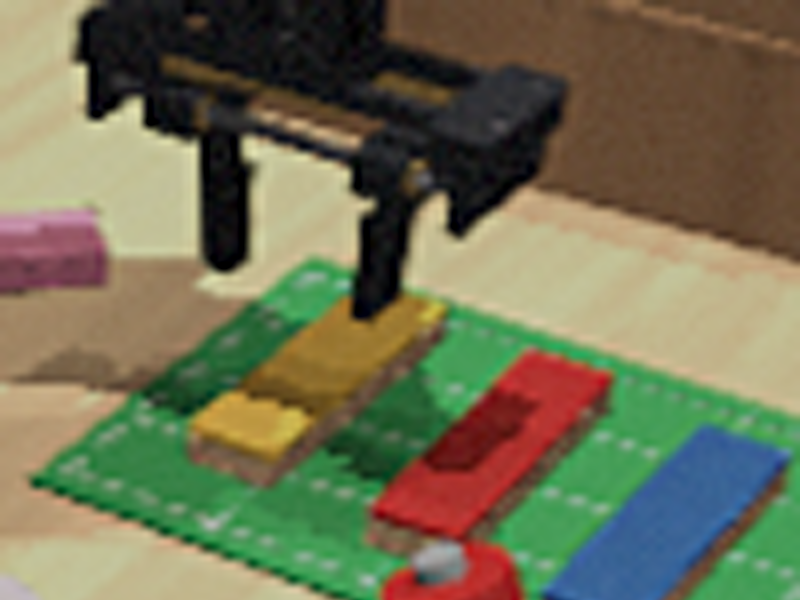

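In this crop the tips hover at (225,265) and (375,310). Depth puts them at z≈0.067, while the reported TCP implies 0.035, so the tool is really about 32 mm higher than reported. I'll measure that offset properly, both with both cameras and in x and y.

```bash
python3 - <<'E'
from h import *
s=get_state();C=R.from_quat(s["eef_rot"]).as_matrix()
for n in("scene","top"):
    p,d=snapshot(n);X=cloud(n,d);k=(p.max(2)<75)&(d>0);Z=(X[k]-s["tool_pos"])@C;Z=Z[(abs(Z[:,0])<.06)&(abs(Z[:,1])<.12)&(Z[:,2]<.0)&(Z[:,2]>-.15)]*1000
    print(n)
    for a in range(-110,111,10):
        w=Z[abs(Z[:,1]-a)<5]
        if len(w)>3:
            zz=np.sort(w[:,2])[::-1];lo=w[w[:,2]>zz[0]-15]
            print(a,len(w),"maxz",np.round(zz[:4]),"x",np.round([lo[:,0].min(),lo[:,0].max()]))
E
```

```text
scene
-90 21 maxz [-109. -114. -118. -122.] x [-34. -30.]
-80 88 maxz [-88. -89. -89. -90.] x [-40.   9.]
-70 45 maxz [ -98. -100. -100. -101.] x [-29. -20.]
-60 39 maxz [-92. -93. -93. -97.] x [-38. -27.]
-50 36 maxz [-63. -77. -91. -92.] x [-7. -6.]
-40 106 maxz [-22. -26. -28. -31.] x [-13.  -7.]
-30 85 maxz [-25. -26. -27. -27.] x [-12.   3.]
-20 31 maxz [ -98.  -98. -103. -105.] x [-26. -22.]
-10 28 maxz [-101. -101. -102. -102.] x [-30. -17.]
0 36 maxz [ -97. -101. -101. -103.] x [-31. -22.]
10 69 maxz [ -99. -100. -100. -103.] x [-30. -23.]
20 53 maxz [ -97. -100. -103. -103.] x [-30. -25.]
30 48 maxz [-23. -25. -25. -27.] x [-14.  -6.]
40 91 maxz [-27. -28. -29. -31.] x [-16.   1.]
50 71 maxz [-41. -44. -53. -54.] x [-17.  -3.]
60 51 maxz [-85. -91. -92. -92.] x [-35.   2.]
70 41 maxz [ -99. -100. -101. -102.] x [-25. -22.]
80 77 maxz [-86. -88. -88. -88.] x [-35.  33.]
90 103 maxz [-89. -90. -91. -91.] x [-34.  26.]
top
-90 61 maxz [-120. -121. -123. -123.] x [-35.  19.]
-80 106 maxz [-87. -92. -97. -98.] x [-34. -29.]
-70 101 maxz [-123. -124. -124. -125.] x [-35.  34.]
-60 83 maxz [-95. -97. -97. -97.] x [-34.  35.]
-50 104 maxz [ -99.  -99. -102. -105.] x [-36.  34.]
-40 98 maxz [ -94.  -98. -100. -101.] x [-35.   3.]
-30 16 maxz [-101. -101. -103. -103.] x [-33. -19.]
-20 13 maxz [-101. -101. -101. -101.] x [-27. -19.]
-10 15 maxz [ -99. -101. -102. -103.] x [-27. -19.]
0 11 maxz [-101. -102. -103. -103.] x [-26. -20.]
10 12 maxz [ -99. -101. -103. -103.] x [-26. -19.]
20 14 maxz [ -98.  -99. -100. -101.] x [-27. -19.]
30 21 maxz [ -26. -100. -101. -101.] x [-8. -8.]
40 48 maxz [-25. -26. -27. -27.] x [-11.  -8.]
50 68 maxz [ -90.  -93.  -97. -104.] x [-34. -33.]
60 66 maxz [ -94.  -97.  -97. -103.] x [-35.  20.]
70 99 maxz [-101. -104. -105. -106.] x [-27. -19.]
80 109 maxz [ -93.  -94.  -97. -100.] x [-35. -29.]
90 92 maxz [ -93. -104. -118. -121.] x [-34. -34.]
```

The cameras show the gripper about 35 mm behind the reported TCP along the tool axis (tip at tool z≈-24, body at -88). There is no lateral offset. I'll allow for it and descend 62 mm, watching the force.

```bash
python3 -m inch '0.32 0 0 0.012 0 0 0;0.32 0 0 0.012 0 0 0;0.32 0 0 0.012 0 0 0;0.32 0 0 0.012 0 0 0;0.32 0 0 0.008 0 0 0;0.32 0 0 0.006 0 0 0;0.32 0 0 0 0 0 0;0.32 0 0 0 0 0 0'; python3 - <<'E'
from h import *
s=get_state();p,d=snapshot("scene");X=cloud("scene",d);st()
k=(p.max(2)<75)&(d>0)&(abs(X[...,1]-.349)<.03)&(abs(abs(X[...,0]-.394)-.036)<.012)&(X[...,2]<.06)
print(np.round(np.sort(X[k][:,2])[:12],3))
cv2.imwrite("pics/g3.png",cv2.resize(p[120:200,330:430,::-1],(500,400),interpolation=2))
E
```

```text
clock: 4.35
tool_pos: [0.3936, 0.3489, -0.0157]
eef_rot: [0.697, 0.717, -0.0, -0.0]
contact_force: [-0.3, -0.5, 0.4]
opening: 0.659
finger_force: 0.0
4.4 tcp [ 0.3938  0.3491 -0.0153] F [-0.1  0.8 -0. ] open 58.2 grip 0.0 q [-0.84  0.96  0.04  2.   -0.17  0.19 -0.62]
[-0.002 -0.001 -0.001 -0.001 -0.    -0.    -0.    -0.     0.     0.
  0.001  0.001]
```

View pics/g3.png

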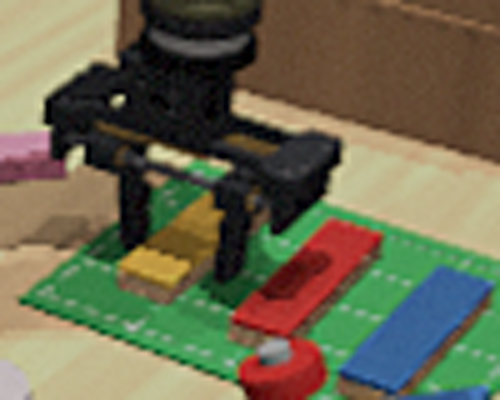

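The fingers now straddle the yellow plaque (tips at (130,245) and (228,275)), and nothing is touching. Closing.

```bash
python3 -m inch '-1 0 0 0 0 0 0;-1 0 0 0 0 0 0;-1 0 0 0 0 0 0;-1 0 0 0 0 0 0;-1 0 0 0 0 0 0;-1 0 0 0 0 0 0' 25 | tail -3; python3 -m inch '-1 0 0 -0.02 0 0 0;-1 0 0 -0.03 0 0 0;-1 0 0 -0.04 0 0 0;-1 0 0 -0.04 0 0 0;-1 0 0 -0.03 0 0 0;-1 0 0 -0.02 0 0 0;-1 0 0 0 0 0 0;-1 0 0 0 0 0 0' | tail -3
cat >> h.py <<'E'
OFF=np.array([0,0,.035]) # reported tool_pos = true TCP + OFF along tool z
E
python3 - <<'E'
from h import *
T=tool(BED)
st()
# true TCP is 3.6mm.. plaque centre in the tool: measure from cameras
for n in("top","scene"):
    p,d=snapshot(n);X=cloud(n,d);h=cv2.cvtColor(p,cv2.COLOR_RGB2HSV)
    s=get_state();C=R.from_quat(s["eef_rot"]).as_matrix()
    k=(h[...,0]>20)&(h[...,0]<33)&(h[...,1]>140)&(h[...,2]>60)&(d>0)&(abs(X[...,1]-.37)<.12)&(abs(X[...,0]-.394)<.05)&(X[...,2]>.1)&(X[...,2]<.26)
    Q=(X[k]-s["tool_pos"])@C*1000
    if len(Q)>5:print(n,len(Q),np.round(np.percentile(Q,[0,5,50,95,100],axis=0)).tolist())
rel(bed(-.09,-.025,.06)+T@OFF,T,"bed hover")
E
```

```text
contact_force: [-1.2, -0.4, 6.0]
opening: 0.448
finger_force: 25.0
contact_force: [-0.2, 0.2, -1.6]
opening: 0.449
finger_force: 25.0
5.57 tcp [0.3939 0.3494 0.1652] F [-0.2  0.2 -1.6] open 39.5 grip 25.0 q [-0.89  0.64  0.13  1.93 -0.14  0.58 -0.64]
top 205 [[-47.0, -18.0, -48.0], [-46.0, -16.0, -41.0], [-31.0, 1.0, -37.0], [-12.0, 19.0, -32.0], [-8.0, 21.0, -25.0]]
scene 87 [[-54.0, -21.0, -86.0], [-49.0, -16.0, -38.0], [-29.0, 6.0, -36.0], [92.0, 19.0, -33.0], [100.0, 48.0, -32.0]]
bed hover move-first [-392.3  193.5  104.1] turn [-0.4371  0.0416 -0.1812] move-after [-421.3   63.1  144. ] world [ 204.4 -386.8 -103.8]
```

Gripped at 39.5 mm with 25 N. The plaque's centre is at (24, 0, -27.5) mm in the reported tool frame. Next: the hover in front of the bed.

```bash
cat >> h.py <<'E'
PC=np.array([.024,0,-.0275])
def place(F,f,x,y,z,tag): T=tool(F);rel(f(x,y,z)-T@PC,T,tag)
E
python3 - <<'E'
from h import *
place(BED,bed,-.14,0,.13,"h1")
E
```

```text
h1 move-first [-405.8  116.5   55.1] turn [-0.4371  0.0416 -0.1812] move-after [-420.3   13.1   66.5] world [ 127.9 -402.4  -54.7]
```

```bash
python3 -m inch '-1 -0.029 0.0083 0.0039 0 0 0;-1 -0.029 0.0083 0.0039 0 0 0;-1 -0.029 0.0083 0.0039 0 0 0;-1 -0.029 0.0083 0.0039 0 0 0;-1 -0.029 0.0083 0.0039 0 0 0;-1 -0.029 0.0083 0.0039 0 0 0;-1 -0.029 0.0083 0.0039 0 0 0;-1 -0.029 0.0083 0.0039 0 0 0;-1 -0.029 0.0083 0.0039 0 0 0;-1 -0.029 0.0083 0.0039 0 0 0;-1 -0.029 0.0083 0.0039 0 0 0;-1 -0.029 0.0083 0.0039 0 0 0;-1 -0.029 0.0083 0.0039 0 0 0;-1 -0.029 0.0083 0.0039 0 0 0;-1 0 0 0 -0.1093 0.0104 -0.0453;-1 0 0 0 -0.1093 0.0104 -0.0453;-1 0 0 0 -0.1093 0.0104 -0.0453;-1 0 0 0 -0.1093 0.0104 -0.0453;-1 0 0 0 0 0 0;-1 0 0 0 0 0 0' | tail -3
cat > seep.py <<'E'
from h import *
T=tool(BED);st()
place(BED,bed,-.11,0,.022,"h2");place(BED,bed,0,0,.022,"over")
s=get_state();C=R.from_quat(s["eef_rot"]).as_matrix()
e=s["tool_pos"]+C@PC
print("plaque expected bed",np.round((e-BO)@BED*1000,1))
for n in("top","scene"):
    p,d=snapshot(n);X=cloud(n,d);h=cv2.cvtColor(p,cv2.COLOR_RGB2HSV)
    L=(X-e)@C*1000
    k=(h[...,0]>18)&(h[...,0]<34)&(h[...,1]>120)&(h[...,2]>50)&(d>0)&(abs(L[...,0])<110)&(abs(L[...,1])<40)&(abs(L[...,2])<40)
    Q=L[k]
    if len(Q)>5:
        print(n,len(Q),"in plaque axes (tool x,y,z)",np.round(np.percentile(Q,[0,3,50,97,100],axis=0)).tolist())
E
python3 seep.py
```

```text
contact_force: [0.4, 0.3, -0.9]
opening: 0.453
finger_force: 25.0
7.33 tcp [ 0.503  -0.0514  0.1032] F [ 0.4  0.3 -0.9] open 39.8 grip 25.0 q [ 0.15  0.69 -0.16  2.19  0.42  0.11 -0.25]
h2 move-first [-0.9 75.  93.8] turn [-0.2639 -0.0008 -0.0871] move-after [ -6.2  47.6 110.1] world [ 88.9  12.9 -79.7]
over move-first [  8.6 180.8  65.2] turn [-0.2639 -0.0008 -0.0871] move-after [ -6.2 157.6 110.1] world [186.4  33.9 -33.2]
plaque expected bed [-148.4    5.8  130.9]
top 362 in plaque axes (tool x,y,z) [[10.0, -19.0, -18.0], [13.0, -17.0, -14.0], [44.0, 2.0, -9.0], [75.0, 20.0, -3.0], [77.0, 22.0, 0.0]]
scene 304 in plaque axes (tool x,y,z) [[-75.0, -20.0, -40.0], [-73.0, -18.0, -11.0], [-41.0, 2.0, -8.0], [30.0, 22.0, -3.0], [40.0, 39.0, 7.0]]
```

The turn stopped part-way because joint 6 is near its lower limit. There's more wrist room further out, so I'll move out and turn slowly there.

```bash
python3 - <<'E'
from h import *
place(BED,bed,-.10,0,.08,"h15")
E
```

```text
h15 move-first [-0.6 68.  35.8] turn [-0.2617  0.0003 -0.0871] move-after [-6.1 56.1 52.2] world [ 72.6   9.5 -23.6]
```

```bash
python3 -m inch '-1 0 0.017 0.009 0 0 0;-1 0 0.017 0.009 0 0 0;-1 0 0.017 0.009 0 0 0;-1 0 0.017 0.009 0 0 0;-1 0 0 0 -0.026 0 -0.009;-1 0 0 0 -0.026 0 -0.009;-1 0 0 0 -0.026 0 -0.009;-1 0 0 0 -0.026 0 -0.009;-1 0 0 0 -0.026 0 -0.009;-1 0 0 0 -0.026 0 -0.009;-1 0 0 0 -0.026 0 -0.009;-1 0 0 0 -0.026 0 -0.009;-1 0 0 0 -0.026 0 -0.009;-1 0 0 0 -0.026 0 -0.009;-1 0 0 0 0 0 0' | tail -3; python3 seep.py
```

```text
contact_force: [-0.7, 0.3, -0.4]
opening: 0.451
finger_force: 25.0
8.68 tcp [ 0.5675 -0.0455  0.0781] F [-0.7  0.3 -0.4] open 39.7 grip 25.0 q [ 0.25  0.79 -0.34  2.12  1.73  0.17 -1.49]
h2 move-first [ 1.8  8.8 59.5] turn [-0.1493  0.001  -0.0307] move-after [ 1.6 -0.1 60.2] world [ 24.4   6.9 -54.6]
over move-first [  5.2 117.6  43.1] turn [-0.1493  0.001  -0.0307] move-after [  1.6 109.9  60.2] world [121.9  28.   -8.1]
plaque expected bed [-105.1   -1.7   81.8]
top 377 in plaque axes (tool x,y,z) [[4.0, -19.0, -18.0], [7.0, -17.0, -14.0], [41.0, 2.0, -8.0], [75.0, 21.0, -2.0], [77.0, 22.0, 3.0]]
scene 323 in plaque axes (tool x,y,z) [[-75.0, -36.0, -38.0], [-73.0, -20.0, -30.0], [-36.0, -0.0, -8.0], [41.0, 21.0, -4.0], [72.0, 37.0, -2.0]]
```

```bash
python3 -m inch '-1 0 0 0 -0.019 0 -0.004;-1 0 0 0 -0.019 0 -0.004;-1 0 0 0 -0.019 0 -0.004;-1 0 0 0 -0.019 0 -0.004;-1 0 0 0 -0.019 0 -0.004;-1 0 0 0 -0.019 0 -0.004;-1 0 0 0 -0.019 0 -0.004;-1 0 0 0 -0.019 0 -0.004;-1 0 0 0 0 0 0;-1 0 0 0 0 0 0' | tail -3; python3 seep.py
```

```text
contact_force: [0.5, 0.4, -1.6]
opening: 0.448
finger_force: 25.0
9.62 tcp [ 0.5675 -0.0457  0.0779] F [ 0.5  0.4 -1.6] open 39.5 grip 25.0 q [ 0.52  0.9  -0.75  2.25  2.19  0.53 -1.83]
h2 move-first [ 2. -0. 60.] turn [0.0002 0.0022 0.0002] move-after [ 1.9 -0.  60. ] world [ 24.4   7.2 -54.4]
over move-first [  2. 110.  60.] turn [0.0002 0.0022 0.0002] move-after [  1.9 110.   60. ] world [121.8  28.3  -7.9]
plaque expected bed [-110.    -1.8   82. ]
top 457 in plaque axes (tool x,y,z) [[-73.0, -19.0, -16.0], [-70.0, -17.0, -13.0], [34.0, 4.0, -8.0], [74.0, 21.0, -2.0], [77.0, 22.0, 8.0]]
scene 293 in plaque axes (tool x,y,z) [[-76.0, -31.0, -40.0], [-73.0, -20.0, -32.0], [-34.0, 1.0, -8.0], [53.0, 34.0, -4.0], [69.0, 39.0, 1.0]]
```

```bash
python3 -m inch '-1 0.002 0 0.015 0 0 0;-1 0 0 0.015 0 0 0;-1 0 0 0.015 0 0 0;-1 0 0 0.015 0 0 0;-1 0 0.015 0 0 0 0;-1 0 0.015 0 0 0 0;-1 0 0.015 0 0 0 0;-1 0 0.015 0 0 0 0;-1 0 0.01 0 0 0 0;-1 0 0.01 0 0 0 0;-1 0 0 0 0 0 0;-1 0 0 0 0 0 0' | tail -3;python3 seep.py
```

```text
contact_force: [0.2, -0.5, -1.4]
opening: 0.45
finger_force: 25.0
10.72 tcp [ 0.6639 -0.0223  0.059 ] F [ 0.2 -0.5 -1.4] open 39.6 grip 25.0 q [ 0.35  0.93 -0.57  2.    2.01  0.36 -1.66]
h2 move-first [ -0.5 -81.9   0.6] turn [0.0044 0.0023 0.0017] move-after [ -0.7 -81.9   1. ] world [-72.  -16.2 -35.5]
over move-first [-0.7 28.1  1.1] turn [0.0044 0.0023 0.0017] move-after [-0.7 28.1  1. ] world [25.4  4.8 11. ]
plaque expected bed [-28.2   0.7  22.9]
top 251 in plaque axes (tool x,y,z) [[-73.0, -19.0, -18.0], [-69.0, -18.0, -13.0], [23.0, 0.0, -8.0], [73.0, 21.0, -2.0], [78.0, 22.0, 21.0]]
scene 324 in plaque axes (tool x,y,z) [[-77.0, -30.0, -39.0], [-73.0, -20.0, -10.0], [-36.0, -1.0, -8.0], [43.0, 19.0, -3.0], [54.0, 36.0, 0.0]]
```

```bash
python3 -m inch '-1 0 0.01 0 0 0 0;-1 0 0.01 0 0 0 0;-1 0 0.007 0 0 0 0;-1 0 0 0 0 0 0;-1 0 0 0.004 0 0 0;-1 0 0 0.003 0 0 0;-1 0 0 0.002 0 0 0;-1 0 0 0 0 0 0;-1 0 0 0 0 0 0' | tail -3;python3 seep.py
```

```text
contact_force: [0.2, 0.3, -1.1]
opening: 0.453
finger_force: 25.0
11.57 tcp [ 0.6904 -0.017   0.061 ] F [ 0.2  0.3 -1.1] open 39.9 grip 25.0 q [ 0.28  0.92 -0.47  1.92  1.89  0.27 -1.57]
h2 move-first [  -0.2 -107.2   -8.8] turn [ 0.0023  0.0011 -0.0001] move-after [  -0.2 -107.2   -8.6] world [-98.5 -21.5 -37.5]
over move-first [-0.2  2.8 -8.6] turn [ 0.0023  0.0011 -0.0001] move-after [-0.2  2.8 -8.6] world [-1.  -0.5  9. ]
plaque expected bed [-2.9  0.3 13.4]
top 202 in plaque axes (tool x,y,z) [[-72.0, -24.0, -16.0], [-69.0, -22.0, -14.0], [20.0, 6.0, -8.0], [39.0, 20.0, 5.0], [42.0, 22.0, 18.0]]
scene 338 in plaque axes (tool x,y,z) [[-75.0, -39.0, -37.0], [-73.0, -19.0, -11.0], [-38.0, -0.0, -8.0], [45.0, 20.0, -3.0], [63.0, 37.0, 13.0]]
```

```bash
python3 -m inch '-1 0 0.002 0 0 0 0;-1 0 0 0.0015 0 0 0;-1 0 0 0.0015 0 0 0;-1 0 0 0 0 0 0;-1 0 0 0 0 0 0' | tail -3;python3 -m inch '-1 0 0 0.001 0 0 0;-1 0 0 0 0 0 0;-1 0 0 0 0 0 0' | tail -3; python3 -m inch '-1 0 0 0.001 0 0 0;-1 0 0 0 0 0 0;-1 0 0 0 0 0 0' | tail -3;python3 - <<'E'
from h import *
place(BED,bed,0,0,.009,"t")
p,d=snapshot("scene");q,e=snapshot("top")
cv2.imwrite("pics/n1.png",np.hstack([cv2.resize(p[170:310,345:465,::-1],(480,560),interpolation=2),cv2.resize(q[75:165,265:360,::-1],(320,303),interpolation=2)[:, :] if 0 else cv2.copyMakeBorder(cv2.resize(q[75:165,265:360,::-1],(320,303),interpolation=2),0,257,0,0,0)]))
E
```

```text
contact_force: [-0.1, 0.6, -1.9]
opening: 0.448
finger_force: 25.0
contact_force: [-4.5, -0.1, 6.7]
opening: 0.455
finger_force: 25.0
contact_force: [-7.9, -0.8, 15.3]
opening: 0.449
finger_force: 25.0
t move-first [-0.4 -0.3  1.5] turn [0.0044 0.0019 0.001 ] move-after [-0.4 -0.3  1.5] world [ 0.4 -0.3 -1.5]
```

View pics/n1.png

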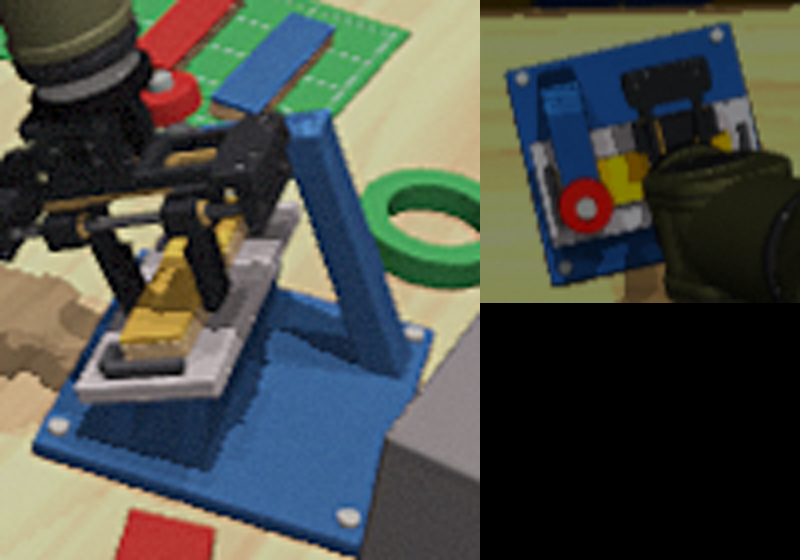

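The plaque lies between the nest's stops (end stop at (145,365)), and pressing on the bed reads about 17 N. Releasing and backing off.

```bash
python3 -m inch '-1 0 0 -0.0012 0 0 0;-0.05 0 0 0 0 0 0;0.1 0 0 0 0 0 0;0.2 0 0 0 0 0 0;0.25 0 0 0 0 0 0;0.25 0 0 0 0 0 0;0.25 0 0 0 0 0 0;0.25 0 0 -0.01 0 0 0;0.25 0 0 -0.02 0 0 0;0.25 0 0 -0.03 0 0 0;0.25 0 0 -0.03 0 0 0;0.25 0 0 -0.03 0 0 0;-1 0 0 -0.02 0 0 0;-1 0 0 0 0 0 0' | tail -4;cat > nest.py <<'E'
from h import *
st()
for n in("top","scene"):
    p,d=snapshot(n);X=cloud(n,d);h=cv2.cvtColor(p,cv2.COLOR_RGB2HSV);L=(X-BO)@BED*1000
    k=(h[...,0]>18)&(h[...,0]<34)&(h[...,1]>120)&(h[...,2]>40)&(d>0)&(abs(L[...,0])<60)&(abs(L[...,1])<100)&(abs(L[...,2]-18)<15)
    Q=L[k];w=np.linalg.svd(Q-Q.mean(0),full_matrices=False)[2]
    print(n,len(Q),"plaque in bed: min/3/50/97/max",np.round(np.percentile(Q,[0,3,50,97,100],axis=0)).tolist(),"axes",np.round(w[0],3),np.round(w[2],3))
T=tool(BED)
rel(bed(0,.06,.113)+T@(OFF-[0,0,.011]),T,"knob contact")
E
python3 nest.py
```

```text
eef_rot: [0.613, 0.759, 0.168, 0.139]
contact_force: [0.1, -0.7, -0.6]
opening: 0.497
finger_force: 0.0
13.85 tcp [ 0.6454 -0.0275  0.1677] F [ 0.1 -0.7 -0.6] open 43.7 grip 0.0 q [ 0.28  0.68 -0.41  2.    1.25  0.18 -0.99]
top 216 plaque in bed: min/3/50/97/max [[-22.0, -72.0, 3.0], [-17.0, -48.0, 12.0], [1.0, 18.0, 19.0], [20.0, 40.0, 24.0], [21.0, 42.0, 26.0]] axes [-0.123 -0.992 -0.012] [ 0.054  0.006 -0.999]
scene 544 plaque in bed: min/3/50/97/max [[-32.0, -75.0, 8.0], [-19.0, -72.0, 15.0], [2.0, -7.0, 19.0], [20.0, 69.0, 21.0], [22.0, 77.0, 22.0]] axes [-0.018  1.     0.003] [-0.004  0.003 -1.   ]
knob contact move-first [84.6  0.5 10.2] turn [0.0018 0.0042 0.0006] move-after [84.6  0.5 10.5] world [-13.1  83.7  -9.3]
```

The plaque is in the nest: x -19..20, y ±75, top at 19 mm in bed axes. Now over the knob with closed fingers.

```bash
python3 -m inch '-1 0.004 0 -0.008 0 0 0;-1 0.016 0 0 0 0 0;-1 0.016 0 0 0 0 0;-1 0.016 0 0 0 0 0;-1 0.016 0 0 0 0 0;-1 0.016 0 0 0 0 0;-1 0 0 0 0 0 0;-1 0 0 0.008 0 0 0;-1 0 0 0 0 0 0;-1 0 0 0 0 0 0' | tail -4;python3 nest.py | tail -1;  python3 -m inch '-1 0 0 0.005 0 0 0;-1 0 0 0.005 0 0 0;-1 0 0 0 0 0 0;-1 0 0 0 0 0 0' | tail -4;python3 -m inch '-1 0 0 0.005 0 0 0;-1 0 0 0 0 0 0;-1 0 0 0 0 0 0' | tail -4
```

```text
eef_rot: [0.612, 0.76, 0.168, 0.136]
contact_force: [-1.7, 3.1, 3.2]
opening: 0.005
finger_force: 2.1
knob contact move-first [-0.5  1.1  9.5] turn [0.     0.0018 0.0015] move-after [-0.5  1.1  9.5] world [ 5.   0.6 -8.1]
eef_rot: [0.613, 0.76, 0.168, 0.137]
contact_force: [-4.5, 3.0, 8.4]
opening: 0.004
finger_force: 4.2
eef_rot: [0.613, 0.76, 0.168, 0.137]
contact_force: [-6.0, 2.2, 9.7]
opening: 0.007
finger_force: 5.3
```

```bash
python3 -m inch '-1 0 0 0.003 0 0 0;-1 0 0 0.003 0 0 0;-1 0 0 0 0 0 0;-1 0 0 0 0 0 0' | tail -3; python3 -m inch '-1 0 0 0.0015 0 0 0;-1 0 0 0 0 0 0;-1 0 0 0 0 0 0' | tail -3;python3 -m inch '-1 0 0 0.001 0 0 0;-1 0 0 0 0 0 0;-1 0 0 0 0 0 0' | tail -3; python3 nest.py
```

```text
contact_force: [-6.3, 2.7, 12.2]
opening: 0.005
finger_force: 6.6
contact_force: [-13.9, 1.2, 23.7]
opening: 0.007
finger_force: 13.7
contact_force: [-19.2, -0.5, 32.9]
opening: 0.004
finger_force: 18.7
16.3 tcp [0.636  0.0573 0.1454] F [-19.2  -0.5  32.9] open 0.4 grip 18.7 q [ 0.07  0.71 -0.34  2.05  1.75  0.2  -1.64]
top 455 plaque in bed: min/3/50/97/max [[-22.0, -72.0, 4.0], [-17.0, -69.0, 12.0], [3.0, -25.0, 18.0], [21.0, 21.0, 24.0], [22.0, 76.0, 29.0]] axes [-0.057 -0.998 -0.006] [ 0.064  0.002 -0.998]
scene 490 plaque in bed: min/3/50/97/max [[-32.0, -77.0, 7.0], [-20.0, -73.0, 15.0], [3.0, -17.0, 19.0], [19.0, 59.0, 21.0], [21.0, 77.0, 23.0]] axes [-0.006 -1.    -0.001] [-0.006 -0.001  1.   ]
knob contact move-first [ -0.4   1.1 -10.8] turn [0.0021 0.0026 0.0022] move-after [ -0.4   1.1 -10.8] world [-3.4 -1.1 10.3]
```

The force jumped at the stop and I held there for more than 0.3 s. Backing off, then returning over the plaque.

```bash
python3 -m inch '-1 0 0 -0.002 0 0 0;-1 0 0 -0.008 0 0 0;-1 0 0 -0.01 0 0 0;-1 0 0 -0.02 0 0 0;-1 0 0 -0.015 0 0 0;0.25 -0.017 0 0 0 0 0;0.25 -0.017 0 0 0 0 0;0.25 -0.017 0 0 0 0 0;0.25 -0.017 0 0 0 0 0;0.25 -0.017 0 0 0 0 0;0.25 0 0 0 0 0 0;0.25 0 0 0 0 0 0;0.25 0 0 0 0 0 0' | tail -3;python3 nest.py; python3 - <<'E'
from h import *
place(BED,bed,0,0,.0105,"regrip")
p,d=snapshot("scene")
X=cloud("scene",d);h=cv2.cvtColor(p,cv2.COLOR_RGB2HSV);L=(X-BO)@BED*1000
k=((h[...,0]<6)|(h[...,0]>174))&(h[...,1]>150)&(d>0)&(abs(L[...,0])<30)&(abs(L[...,1]-60)<30)&(L[...,2]>70)
print("knob z",np.round(np.percentile(L[k][:,2],[50,90,98])))
E
```

```text
contact_force: [-0.8, 0.7, -0.9]
opening: 0.583
finger_force: 0.0
17.48 tcp [ 0.6341 -0.0305  0.1855] F [-0.8  0.7 -0.9] open 51.3 grip 0.0 q [ 0.33  0.65 -0.49  2.01  1.12  0.23 -0.85]
top 237 plaque in bed: min/3/50/97/max [[-21.0, -72.0, 5.0], [-17.0, -53.0, 13.0], [0.0, 14.0, 19.0], [20.0, 39.0, 24.0], [22.0, 42.0, 29.0]] axes [-0.106 -0.994  0.005] [ 0.015 -0.006 -1.   ]
scene 540 plaque in bed: min/3/50/97/max [[-32.0, -76.0, 7.0], [-18.0, -72.0, 15.0], [1.0, -7.0, 19.0], [20.0, 71.0, 21.0], [22.0, 77.0, 23.0]] axes [-0.016  1.     0.001] [ 0.    -0.001  1.   ]
knob contact move-first [84.   2.7 33.9] turn [-0.0042  0.0035  0.0036] move-after [83.9  2.3 34.2] world [ -1.6  85.5 -30.1]
regrip move-first [  0.4   2.9 140.2] turn [-0.0042  0.0035  0.0036] move-after [-1.000e-01  2.300e+00  1.402e+02] world [  59.9   12.9 -126.1]
knob z [108. 114. 116.]
```

```bash
python3 -m inch '0.25 0 0.0025 0.03 0 0 0;0.25 0 0 0.03 0 0 0;0.25 0 0 0.03 0 0 0;0.25 0 0 0.025 0 0 0;0.25 0 0 0.015 0 0 0;0.25 0 0 0.007 0 0 0;0.25 0 0 0 0 0 0;0.25 0 0 0 0 0 0' | tail -3; python3 - <<'E'
from h import *
place(BED,bed,0,0,.0105,"regrip")
E
```

```text
contact_force: [-0.9, -0.3, 0.8]
opening: 0.624
finger_force: 0.0
regrip move-first [ 2.3  1.  23. ] turn [-0.0064  0.0056  0.002 ] move-after [ 2.2  0.8 23. ] world [  9.8   4.4 -20.5]
```

```bash
python3 -m inch '0.25 0.002 0.001 0.005 0 0 0;0.25 0 0 0.006 0 0 0;0.25 0 0 0.006 0 0 0;0.25 0 0 0.005 0 0 0;0.25 0 0 0 0 0 0;0.25 0 0 0 0 0 0;-1 0 0 0 0 0 0;-1 0 0 0 0 0 0;-1 0 0 0 0 0 0;-1 0 0 0 0 0 0;-1 0 0 0 0 0 0;-1 0 0 0 0 0 0' 25| tail -3; python3 -m inch '-1 0 0 -0.003 0 0 0;-1 0 0 -0.003 0 0 0;-1 0 0 -0.004 0 0 0;-1 0 0 0 0 0 0;-1 0 0 0 0 0 0' 25| tail -3; python3 seep.py
```

```text
contact_force: [-0.2, -1.0, 0.9]
opening: 0.453
finger_force: 25.0
contact_force: [-0.9, -0.2, -0.6]
opening: 0.452
finger_force: 25.0
19.72 tcp [ 0.69   -0.0183  0.0698] F [-0.9 -0.2 -0.6] open 39.8 grip 25.0 q [ 0.24  0.89 -0.41  1.91  1.83  0.22 -1.53]
h2 move-first [   1.2 -110.3    0.2] turn [-0.0058  0.0067  0.0019] move-after [   1.  -110.3   -0.4] world [-98.1 -20.2 -46.3]
over move-first [ 1.  -0.3 -0.4] turn [-0.0058  0.0067  0.0019] move-after [ 1.  -0.3 -0.4] world [-0.7  0.8  0.2]
plaque expected bed [ 0.4 -0.8 21.4]
top 204 in plaque axes (tool x,y,z) [[-71.0, -25.0, -15.0], [-67.0, -23.0, -13.0], [21.0, 7.0, -7.0], [40.0, 21.0, 18.0], [43.0, 22.0, 27.0]]
scene 349 in plaque axes (tool x,y,z) [[-75.0, -29.0, -39.0], [-72.0, -20.0, -10.0], [-34.0, -1.0, -7.0], [49.0, 20.0, -2.0], [63.0, 37.0, 2.0]]
```

```bash
python3 -m inch '-1 0 -0.01 0 0 0 0;-1 0 -0.015 0 0 0 0;-1 0 -0.015 0 0 0 0;-1 0 -0.015 0 0 0 0;-1 0 -0.015 0 0 0 0;-1 0 -0.015 0 0 0 0;-1 0 -0.015 0 0 0 0;-1 0 -0.01 0 0 0 0;-1 0 0 -0.02 0 0 0;-1 0 0 -0.03 0 0 0;-1 0 0 -0.03 0 0 0;-1 0 0 -0.03 0 0 0;-1 0 0 -0.03 0 0 0;-1 0 0 -0.02 0 0 0;-1 0 0 0 0 0 0;-1 0 0 0 0 0 0' 25| tail -3; python3 - <<'E'
from h import *
st();place(BIN,mouth,-.042,0,.08,"bin hover")
E
```

```text
contact_force: [0.1, 0.6, -2.0]
opening: 0.451
finger_force: 25.0
21.15 tcp [ 0.5275 -0.0532  0.1699] F [ 0.1  0.6 -2. ] open 39.7 grip 25.0 q [ 0.51  0.63 -0.65  2.3   2.01  0.3  -1.71]
bin hover move-first [-324.  -106.4 -103.9] turn [ 0.4282 -0.0768  0.3903] move-after [-352.6   -5.   -52.6] world [ -69.1 -345.7   52.6]
```

```bash
python3 -m inch '-1 -0.01 0 0 0.024 -0.004 0.022;-1 -0.01 0 0 0.024 -0.004 0.022;-1 -0.01 0 0 0.024 -0.004 0.022;-1 -0.01 0 0 0.024 -0.004 0.022;-1 -0.01 0 0 0.024 -0.004 0.022;-1 -0.01 0 0 0.024 -0.004 0.022;-1 -0.01 0 0 0.024 -0.004 0.022;-1 -0.01 0 0 0.024 -0.004 0.022;-1 -0.01 0 0 0.024 -0.004 0.022;-1 -0.01 0 0 0.024 -0.004 0.022;-1 0 0 0 0.024 -0.004 0.022;-1 0 0 0 0.024 -0.004 0.022;-1 0 0 0 0.024 -0.004 0.022;-1 0 0 0 0.024 -0.004 0.022;-1 0 0 0 0.024 -0.004 0.022;-1 0 0 0 0.024 -0.004 0.022;-1 0 0 0 0.024 -0.004 0.022;-1 0 0 0 0.024 -0.004 0.022;-1 0 0 0 0 0 0' | tail -3; python3 - <<'E'
from h import *
st();place(BIN,mouth,-.042,0,.08,"bin hover")
E
```

```text
contact_force: [1.0, 1.0, -1.1]
opening: 0.45
finger_force: 25.0
22.73 tcp [ 0.5387 -0.1398  0.1649] F [ 1.   1.  -1.1] open 39.6 grip 25.0 q [ 0.59  0.74 -0.72  1.84  0.67  0.79 -0.64]
bin hover move-first [-268.3  -36.5  -60.1] turn [ 0.0264 -0.0058  0.0235] move-after [-269.4  -31.8  -57.6] world [ -80.3 -259.1   57.6]
```

```bash
python3 -m inch '-1 0 0 -0.02 0.024 -0.004 0.022;-1 0 0 -0.02 0 0 0;-1 0 0 -0.018 0 0 0;-1 -0.025 -0.0032 0 0 0 0;-1 -0.025 -0.0032 0 0 0 0;-1 -0.025 -0.0032 0 0 0 0;-1 -0.025 -0.0032 0 0 0 0;-1 -0.025 -0.0032 0 0 0 0;-1 -0.025 -0.0032 0 0 0 0;-1 -0.025 -0.0032 0 0 0 0;-1 -0.025 -0.0032 0 0 0 0;-1 -0.025 -0.0032 0 0 0 0;-1 -0.025 -0.0032 0 0 0 0;-1 -0.02 0 0 0 0 0;-1 0 0 0 0 0 0;-1 0 0 0 0 0 0' | tail -3; cat > binp.py <<'E'
from h import *
st();place(BIN,mouth,-.042,0,.011,"lay")
for n in("top","scene"):
    p,d=snapshot(n);X=cloud(n,d);h=cv2.cvtColor(p,cv2.COLOR_RGB2HSV);L=(X-MO)@BIN*1000
    c=(h[...,0]>18)&(h[...,0]<34)&(h[...,1]>120)&(h[...,2]>50)&(d>0)&(abs(L[...,0])<75)&(abs(L[...,1])<105)&(L[...,2]>6)&(L[...,2]<120)
    o=(h[...,0]>8)&(h[...,0]<18)&(h[...,1]>150)&(d>0)&(abs(L[...,0])<73)&(abs(L[...,1])<100)&(abs(L[...,2])<12)
    for m,t in((c,"yellow"),(o,"stripe")):
        if m.sum()>5:print(n,t,m.sum(),np.round(np.percentile(L[m],[0,3,50,97,100],axis=0)).tolist())
E
python3 binp.py
```

```text
contact_force: [-0.4, -0.4, -0.9]
opening: 0.452
finger_force: 25.0
24.07 tcp [ 0.456  -0.4008  0.2228] F [-0.4 -0.4 -0.9] open 39.8 grip 25.0 q [ 1.07  0.75 -0.79  1.6   0.6   1.04 -0.08]
lay move-first [ 2.1  1.7 69.3] turn [ 0.0034 -0.0019 -0.0002] move-after [ 2.2  2.  69.3] world [  2.3   1.8 -69.3]
top yellow 610 [[-63.0, -17.0, 7.0], [-62.0, -11.0, 80.0], [-44.0, 32.0, 88.0], [-25.0, 76.0, 93.0], [73.0, 101.0, 96.0]]
top stripe 293 [[-65.0, -30.0, -9.0], [-64.0, -24.0, -6.0], [-56.0, 29.0, -1.0], [-47.0, 81.0, 4.0], [-45.0, 84.0, 7.0]]
scene yellow 496 [[-70.0, -73.0, 71.0], [-61.0, -72.0, 73.0], [-38.0, -45.0, 89.0], [-22.0, 73.0, 91.0], [-9.0, 77.0, 92.0]]
scene stripe 483 [[-67.0, -86.0, -4.0], [-65.0, -82.0, -3.0], [-56.0, -7.0, -1.0], [-46.0, 76.0, 2.0], [-45.0, 83.0, 4.0]]
```

The plaque is lined up over the flap near the stripe edge (x -62..-23, y ±75). Lowering it onto the flap.

```bash
python3 -m inch '-1 0.002 0 0.015 0 0 0;-1 0 0 0.015 0 0 0;-1 0 0 0.015 0 0 0;-1 0 0 0.012 0 0 0;-1 0 0 0.007 0 0 0;-1 0 0 0 0 0 0;-1 0 0 0 0 0 0' | tail -3;python3 -m inch '-1 0 0 0.002 0 0 0;-1 0 0 0 0 0 0;-1 0 0 0 0 0 0' | tail -3;python3 -m inch '-1 0 0 0.0015 0 0 0;-1 0 0 0 0 0 0;-1 0 0 0 0 0 0' | tail -3; python3 binp.py
```

```text
contact_force: [0.4, -0.2, -0.9]
opening: 0.451
finger_force: 25.0
contact_force: [-0.1, -0.3, -1.3]
opening: 0.451
finger_force: 25.0
contact_force: [0.4, -0.6, -0.5]
opening: 0.453
finger_force: 25.0
25.25 tcp [ 0.4578 -0.3982  0.1571] F [ 0.4 -0.6 -0.5] open 39.9 grip 25.0 q [ 1.04  0.83 -0.74  1.67  0.67  0.91 -0.15]
lay move-first [-0.7  0.6  3.6] turn [ 0.0056 -0.0004  0.002 ] move-after [-0.7  0.7  3.6] world [ 0.5 -0.8 -3.6]
top yellow 559 [[-70.0, -30.0, 6.0], [-61.0, -10.0, 15.0], [-42.0, 34.0, 23.0], [-21.0, 79.0, 85.0], [53.0, 104.0, 120.0]]
top stripe 67 [[-65.0, -6.0, -6.0], [-64.0, -2.0, -5.0], [-62.0, 38.0, -0.0], [-52.0, 81.0, 5.0], [-47.0, 82.0, 7.0]]
scene yellow 497 [[-72.0, -72.0, 14.0], [-63.0, -71.0, 18.0], [-37.0, -43.0, 23.0], [38.0, 75.0, 107.0], [50.0, 80.0, 120.0]]
scene stripe 56 [[-66.0, -87.0, -3.0], [-64.0, -86.0, -3.0], [-56.0, -77.0, -1.0], [-47.0, -70.0, 2.0], [-45.0, -70.0, 2.0]]
```

```bash
python3 -m inch '-1 0 0 0.002 0 0 0;-1 0 0 0.002 0 0 0;-1 0 0 0 0 0 0;-1 0 0 0 0 0 0' | tail -3;python3 -m inch '-1 0 0 0.0015 0 0 0;-1 0 0 0 0 0 0;-1 0 0 0 0 0 0' | tail -3; python3 binp.py
```

```text
contact_force: [0.1, -0.1, -0.8]
opening: 0.451
finger_force: 25.0
contact_force: [-0.5, 0.5, -0.1]
opening: 0.45
finger_force: 25.0
25.93 tcp [ 0.4579 -0.3981  0.1515] F [-0.5  0.5 -0.1] open 39.6 grip 25.0 q [ 1.04  0.83 -0.74  1.67  0.68  0.9  -0.15]
lay move-first [-0.8  0.6 -2. ] turn [ 0.0056 -0.0005  0.0022] move-after [-0.8  0.6 -2. ] world [ 0.4 -0.8  2. ]
top yellow 555 [[-70.0, -29.0, 7.0], [-61.0, -9.0, 10.0], [-41.0, 34.0, 17.0], [49.0, 78.0, 88.0], [73.0, 81.0, 117.0]]
top stripe 50 [[-65.0, -6.0, -5.0], [-65.0, -3.0, -4.0], [-62.0, 38.0, 0.0], [-50.0, 80.0, 6.0], [-47.0, 81.0, 7.0]]
scene yellow 490 [[-72.0, -72.0, 7.0], [-63.0, -71.0, 13.0], [-37.0, -44.0, 17.0], [38.0, 74.0, 103.0], [51.0, 79.0, 114.0]]
scene stripe 49 [[-65.0, -86.0, -2.0], [-65.0, -86.0, -2.0], [-55.0, -78.0, -1.0], [-47.0, -72.0, 1.0], [-45.0, -71.0, 1.0]]
```

Its top is at 17 mm over the lid, so it is resting on the flap. Releasing gently and lifting off.

```bash
python3 -m inch '-0.05 0 0 0 0 0 0;0 0 0 0 0 0 0;0.1 0 0 0 0 0 0;0.15 0 0 0 0 0 0;0.15 0 0 0 0 0 0;0.15 0 0 -0.005 0 0 0;0.15 0 0 -0.02 0 0 0;0.15 0 0 -0.03 0 0 0;-1 0 0 -0.03 0 0 0;-1 0 0 -0.01 0 0 0;-1 0 0 0 0 0 0' | tail -3; python3 binp.py; python3 - <<'E'
from h import *
rel(mouth(-.033,0,.06)+[0,0,-.024],tool(BIN,1),"push hover alt")
T=tool(BIN,1);rel(mouth(-.033,0,.06)+[0,0,-.024],np.c_[-T[:,0],-T[:,1],T[:,2]],"alt2")
p,d=snapshot("top");cv2.imwrite("pics/b1.png",cv2.resize(p[100:250,380:540,::-1],(640,600),interpolation=2))
E
```

```text
contact_force: [-0.2, -0.1, -0.2]
opening: 0.368
finger_force: 0.0
26.95 tcp [ 0.4592 -0.3986  0.2498] F [-0.2 -0.1 -0.2] open 32.4 grip 0.0 q [ 1.08  0.72 -0.81  1.57  0.57  1.08 -0.06]
lay move-first [-0.3 -1.9 96.3] turn [0.0113 0.0017 0.0019] move-after [-0.5 -0.8 96.3] world [ -0.9  -0.4 -96.3]
top yellow 545 [[-68.0, -69.0, 6.0], [-61.0, -29.0, 6.0], [-42.0, 24.0, 9.0], [-24.0, 77.0, 14.0], [74.0, 104.0, 18.0]]
top stripe 57 [[-65.0, -82.0, -12.0], [-64.0, -80.0, -12.0], [-62.0, 5.0, -9.0], [-51.0, 81.0, -3.0], [-49.0, 82.0, -2.0]]
scene yellow 933 [[-65.0, -72.0, 6.0], [-62.0, -68.0, 6.0], [-40.0, -3.0, 9.0], [-23.0, 71.0, 12.0], [-20.0, 77.0, 13.0]]
scene stripe 43 [[-65.0, -86.0, -12.0], [-63.0, -85.0, -11.0], [-54.0, -79.0, -9.0], [-47.0, -72.0, -7.0], [-44.0, -71.0, -7.0]]
push hover alt move-first [23.4 10.5 40.1] turn [ 0.0038  0.0035 -1.5688] move-after [-10.7  23.4  40. ] world [ 14.8  21.1 -40. ]
alt2 move-first [23.4 10.5 40.1] turn [ 0.0035 -0.0038  1.5728] move-after [ 10.7 -23.4  40. ] world [ 14.8  21.1 -40. ]
```

View pics/b1.png

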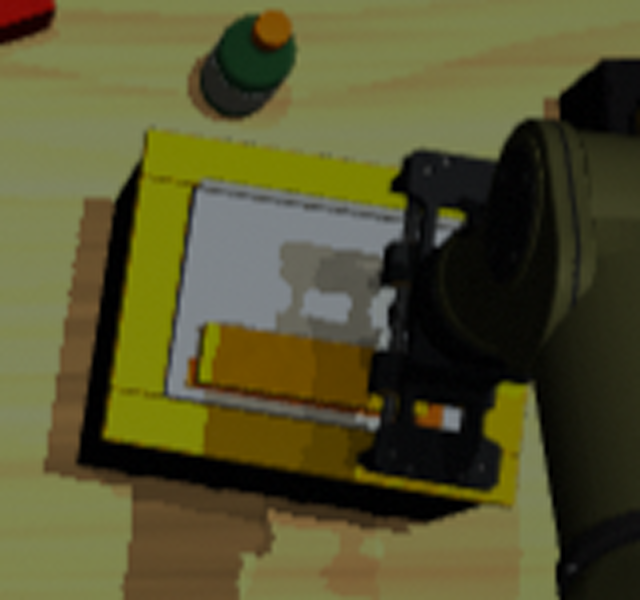

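The plaque rests stably on the flap (crop (285,360)), which has sagged slightly. Next I'll turn the closed gripper a quarter turn, so its body fits the mouth, and push the plaque down.

```bash
python3 -m inch '-1 0 0 0 0 0 -0.1207;-1 0 0 0 0 0 -0.1207;-1 0 0 0 0 0 -0.1207;-1 0 0 0 0 0 -0.1207;-1 0 0 0 0 0 -0.1207;-1 0 0 0 0 0 -0.1207;-1 0 0 0 0 0 -0.1207;-1 0 0 0 0 0 -0.1207;-1 0 0 0 0 0 -0.1207;-1 0 0 0 0 0 -0.1207;-1 0 0 0 0 0 -0.1207;-1 0 0 0 0 0 -0.1207;-1 0 0 0 0 0 -0.1207;-1 0 0 0 0 0 0;-1 0 0 0 0 0 0' | tail -3; python3 - <<'E'
from h import *
st();rel(mouth(-.035,0,.02)+[0,0,-.024],tool(BIN,1),"push")
E
```

```text
contact_force: [0.8, -0.1, -0.4]
opening: 0.007
finger_force: 0.0
28.35 tcp [ 0.4567 -0.3977  0.2448] F [ 0.8 -0.1 -0.4] open 0.6 grip 0.0 q [ 1.22  0.87 -1.19  1.57  0.83  1.28  1.29]
push move-first [-8.6 22.9 78.9] turn [ 0.0022  0.0033 -0.0025] move-after [-8.9 23.1 78.8] world [ 12.9  21.1 -78.8]
```

```bash
python3 -m inch '-1 -0.004 0.0115 0 0 0 0;-1 -0.0045 0.0115 0 0 0 0;-1 0 0 0.02 0 0 0;-1 0 0 0.02 0 0 0;-1 0 0 0.02 0 0 0;-1 0 0 0.018 0 0 0;-1 0 0 0 0 0 0;-1 0 0 0.01 0 0 0;-1 0 0 0.01 0 0 0;-1 0 0 0.01 0 0 0;-1 0 0 0 0 0 0' | tail -3; python3 - <<'E'
from h import *
st();rel(mouth(-.035,0,-.06)+[0,0,-.024],tool(BIN,1),"push60")
E
```

```text
contact_force: [-1.1, 0.5, -0.2]
opening: 0.006
finger_force: 0.0
29.27 tcp [ 0.4696 -0.3768  0.1369] F [-1.1  0.5 -0.2] open 0.5 grip 0.0 q [ 1.15  0.99 -1.1   1.69  0.97  1.11  1.14]
push60 move-first [ 0.2  0.1 50.9] turn [0.0008 0.0031 0.0005] move-after [ 0.   0.1 50.9] world [ -0.    0.1 -50.9]
```

```bash
python3 -m inch '-1 0 0 0.01 0 0 0;-1 0 0 0.01 0 0 0;-1 0 0 0.01 0 0 0;-1 0 0 0.01 0 0 0;-1 0 0 0.01 0 0 0;-1 0 0 0 0 0 0;-1 0 0 0 0 0 0' | tail -3; python3 - <<'E'
from h import *
st()
p,d=snapshot("scene");q,e=snapshot("top")
cv2.imwrite("pics/b2.png",np.hstack([cv2.resize(p[200:330,140:320,::-1],(400,290),interpolation=2),cv2.resize(q[100:217,380:540,::-1],(400,290),interpolation=2)]))
E
```

```text
contact_force: [0.2, 0.5, 0.0]
opening: 0.004
finger_force: 0.1
29.85 tcp [ 0.4702 -0.3768  0.0877] F [0.2 0.5 0. ] open 0.4 grip 0.1 q [ 1.13  1.05 -1.05  1.72  1.05  1.05  1.08]
```

View pics/b2.png

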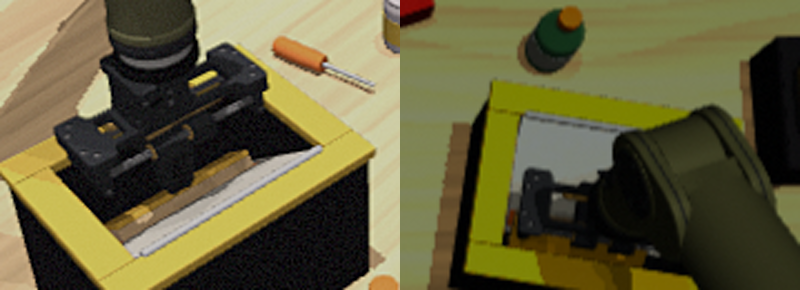

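The flap is well open and the plaque is still under the fingertips on the tilted flap (left crop (190,190)). Going deeper, easing towards the hinge so the body clears the lid.

```bash
python3 -m inch '-1 -0.006 0 0.004 0 0 0;-1 -0.004 0 0.01 0 0 0;-1 -0.003 0 0.01 0 0 0;-1 -0.003 0 0.01 0 0 0;-1 -0.003 0 0.01 0 0 0;-1 -0.003 0 0.01 0 0 0;-1 0 0 0 0 0 0;-1 0 0 0 0 0 0' | tail -3; cat > inb.py <<'E'
from h import *
st()
for n in("top","scene"):
    p,d=snapshot(n);X=cloud(n,d);h=cv2.cvtColor(p,cv2.COLOR_RGB2HSV);L=(X-MO)@BIN*1000
    c=(h[...,0]>12)&(h[...,0]<34)&(h[...,1]>90)&(h[...,2]>25)&(d>0)&(abs(L[...,0])<100)&(abs(L[...,1])<110)&(L[...,2]<-12)
    w=(h[...,1]<60)&(h[...,2]>60)&(d>0)&(abs(L[...,0])<72)&(abs(L[...,1])<98)&(L[...,2]<20)
    for m,t in((c,"yel/wood below"),(w,"white")):
        if m.sum()>5:
            Q=L[m];print(n,t,len(Q),np.round(np.percentile(Q,[3,50,97],axis=0)).tolist(),"slope",np.round(np.polyfit(Q[:,0],Q[:,2],1),2))
E
python3 inb.py
```

```text
contact_force: [-2.0, -0.5, 0.3]
opening: -0.003
finger_force: 0.6
30.62 tcp [ 0.4918 -0.3806  0.0335] F [-2.  -0.5  0.3] open -0.3 grip 0.6 q [ 1.08  1.13 -1.    1.67  1.12  1.01  1.06]
top yel/wood below 522 [[-46.0, -65.0, -153.0], [-33.0, 12.0, -146.0], [5.0, 76.0, -22.0]] slope [   1.17 -103.29]
top white 665 [[28.0, 12.0, -64.0], [53.0, 50.0, -28.0], [71.0, 92.0, 5.0]] slope [  1.27 -94.34]
scene yel/wood below 239 [[-96.0, -98.0, -170.0], [18.0, -13.0, -25.0], [99.0, 101.0, -14.0]] slope [ -0.49 -37.28]
scene white 419 [[-37.0, -93.0, -34.0], [17.0, 4.0, -4.0], [72.0, 88.0, 6.0]] slope [  0.22 -14.51]
```

Yellow now shows at 146 mm below the lid (the floor plus 18 mm), so the plaque has dropped in. Withdrawing straight up so the flap can shut.

```bash
python3 -m inch '-1 0 0 -0.012 0 0 0;-1 0 0 -0.015 0 0 0;-1 0 0 -0.015 0 0 0;-1 0 0 -0.015 0 0 0;-1 0 0 -0.015 0 0 0;-1 0 0 -0.015 0 0 0;-1 0 0 -0.015 0 0 0;-1 0 0 -0.02 0 0 0;-1 0 0 -0.03 0 0 0;-1 0 0 -0.03 0 0 0;-1 0.03 0 -0.02 0 0 0;-1 0.03 0 -0.02 0 0 0;-1 0.03 0 0 0 0 0;-1 0.03 0 0 0 0 0;-1 0 0 0 0 0 0;-1 0 0 0 0 0 0;-1 0 0 0 0 0 0;-1 0 0 0 0 0 0' | tail -3; python3 inb.py; python3 - <<'E'
from h import *
p,d=snapshot("scene");q,e=snapshot("top")
cv2.imwrite("pics/end.png",np.vstack([cv2.resize(p[:,:,::-1],(480,300)),cv2.resize(q[:,:,::-1],(480,300))]))
E
```

```text
contact_force: [0.4, -0.2, 0.4]
opening: 0.007
finger_force: 0.0
32.22 tcp [ 0.3752 -0.3591  0.2566] F [ 0.4 -0.2  0.4] open 0.7 grip 0.0 q [ 1.37  0.76 -1.26  1.81  0.79  1.18  1.24]
top yel/wood below 14 [[-44.0, -102.0, -168.0], [22.0, 75.0, -149.0], [89.0, 79.0, -12.0]] slope [   0.22 -137.92]
top white 2975 [[-44.0, -86.0, -7.0], [18.0, 11.0, -1.0], [69.0, 92.0, 5.0]] slope [ 0.04 -2.49]
scene yel/wood below 124 [[96.0, -102.0, -171.0], [98.0, 0.0, -21.0], [100.0, 104.0, -15.0]] slope [   2.16 -302.99]
scene white 4079 [[-68.0, -94.0, -4.0], [11.0, -10.0, -1.0], [69.0, 90.0, 3.0]] slope [ 0.01 -1.45]
```

View pics/end.png

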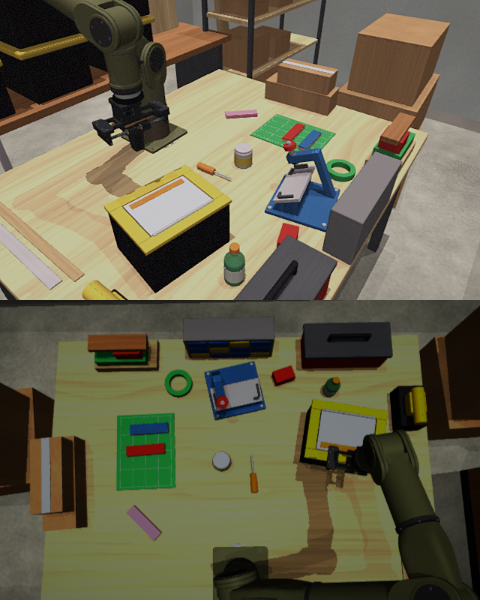

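The flap is shut and level (tote at (168,205) in the upper picture), the nest is empty with the knob up, and the bystanders are where they were. The arm is clear, so I'm handing in.

```bash
python3 -c "
from plant import r
print(r.finish_job())"
```

```text
the job is handed in; nothing more can be done
None
```

I stamped the yellow plaque and posted it into the tote; the final pictures show the flap shut, the knob up and the other plaques and bystanders undisturbed, and I handed the job in at about 32 s, though no verdict came back.

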